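# Stand the brass lamp finial up on the inspection tile

### The arm

A 6-joint arm with a two-finger parallel gripper is mounted at the origin on the work surface. World frame = base frame: x ahead of the robot, y to its left, z up, the work surface at z = 0. Lengths are in mm, angles in rad, forces in N, time in s.
With the tool pointing down it reaches from about 400 to 825 mm from the base axis. Payload 7 kg.
Tool frame: the origin (TCP) lies at the very end of the fingers, on their centre line; the grasp point (between the pads) lies 19 mm behind it; z points along the fingers, y is the line along which they close (so a half turn about z gives the same grasp; the last joint's range is limited). The gripper opens to 88 mm and grips with 3 to 60 N. Pads are 19 mm wide; open, the fingers measure 130 mm over their backs; the gripper's body (78 mm by 193 mm) begins 47 mm behind the grasp point.
Start: joints at [1.477, 0.359, 0.012, 0, -1.224, -0.288], TCP at [251.506, 626.37, 190.961] pointing down, gripper open.
Joint ranges: [-3.07, 3.07], [-1.43, 2.12], [-1.02, 1.25], [-3.03, 1.67], [-3.05, -0], [-3.03, 3.03]. Speed limits (rad/s): [2.39, 2.39, 3.01, 3.14, 3.14, 3.14].

### API

Orientations are given as a unit quaternion [x, y, z, w].
In Python, from plant import bot gives the robot as it stands. Calls block until the motion is done:
- bot.move_ptp(position, orientation): joint-space move of the TCP to a pose.
- bot.line_to(position, velocity=150, ori=None): straight line of the TCP; ori=None keeps the orientation; velocity is the mean speed in mm/s.
- bot.move_joints(angles): joint-space move.
- bot.move_gripper(opening, force=None): finger opening in mm; force is the grip in N (None keeps the last); returns when the fingers have stopped.
- bot.pause(seconds).
- bot.solve_ik(position, orientation): joint angles nearest the present ones, or None.
- bot.read_state(): the state.
- bot.camera(name): name is "scene" or "top" or "wrist"; returns the picture (420x560x3 uint8, red, green, blue); there is no depth.
- bot.get_calibration(name): a dict with "fx", "fy", "cx", "cy" (pixels), "view" (4x4, takes a point from world to camera coordinates); the wrist camera has in their place "T_tool_cam" (4x4, takes a point from camera to tool coordinates, whose origin is the TCP and whose axes are the flange's). Camera axes: x right, y up, looking along -z (the intrinsics and any distortion apply to the point x, -y, -z); pixel columns grow to the right and rows downward; lengths in mm; the calibration is good to about 2 mm. A picture is of the moment at which its call begins: read the wrist's pose just before it. get_calibration takes no time and is no camera call.
A pose or a line that the arm cannot do raises bot.Unreachable and nothing moves.
- bot.close_job(): hands the job in; it is judged then, once.
The state is a dict: "t": time; "joint_pos": joint angles; "qvel": joint speeds; "tau": joint torques, N m; "tcp_pos": TCP position; "eef_rot": TCP orientation; "contact_force": force on the tool from outside, world axes, zero at the start; "moment": the same for the moment, N m; "width": finger opening in mm; "finger_force": force on a finger pad.
Only numpy, scipy, OpenCV 4.12 (cv2) and the standard library are available. Lean on these libraries where they do the work, as an engineer would, in place of code of your own. Each camera call takes 0.05 s, during which the arm holds its last target. There are 200 camera calls.

### The job

In the stained-glass studio, take the bright brass lamp finial out of its grey wooden rest and stand it upright on its narrow foot on the white tile, with the foot wholly inside the blue tape ring. Set it down rather than drop it, never let it fall over, then let go, move clear and watch for two seconds that it stands without wobbling. Leave the black finial, whose patina is drying, in its rest, and do not shift the amber bottle.

Things in the scene. Friction and masses are not known exactly. Their poses are not given: they have to be found in the camera images.
- brass_finial: Finial to stand up: bright brass, 138 mm tall, 0.25 to 0.46 kg. Origin: centre of the foot's underside; z runs to the tip. Foot 30 mm in diameter (0-7 mm up), waist 18, belly 40 (46-60 mm up), straight round stem 18 mm (74-128 mm up), blunt tip. Starts loose in a grey wooden rest, leaning 25 degrees, tip roughly towards the robot, foot 36 mm above the bench; lifts out straight up or along z.
- black_finial: Same shape and frame, but black, in an identical rest; leave it there. Each rest is a fixed 120 x 90 x 12 mm board with a trough under and beside the finial: 54 mm wide outside, ending 66 mm up from the foot, so the stem stands free. Its yaw varies by 25 degrees either way. The two rests and the tile swap places and stand at least 170 mm apart, centre to centre.
- tile_centre (a point): Centre of the top face of the white ceramic tile, 120 x 120 mm and 8 mm thick, fixed flat on the bench. z points up. A ring of blue tape is centred here, 70 mm inside and 90 mm outside diameter; the tape has no height to speak of.
- patina_bottle: Amber glass bottle with a black cap, 48 mm in diameter and 95 mm tall, standing loose on the bench in a row beyond the rests and the tile, seen from the robot; not to be shifted. Origin: centre of its underside. A silvery solder spool 56 mm in diameter and 40 mm tall stands in the same far row.

How it is judged (in metres and radians):
On the way, in this order (a step that is already met when the one before it is completed fails the run):
1. the brass finial is held by the fingers and carried out of its rest (distance of brass_finial from where it was at the start of the episode above 0.05 m and contact force between the fingers and brass_finial above 0.5 N), for 0.1 s.
2. it stands on its foot inside the ring, let go and without wobble, for one second (angle between brass_finial's own z axis and vertical below 0.17 rad and horizontal distance between brass_finial and tile_centre below 0.02 m and z of brass_finial in the frame of tile_centre between -0.006 and 0.006 m and linear speed of brass_finial below 0.03 m/s and angular speed of brass_finial below 0.2 rad/s and contact force between the fingers and brass_finial below 0.05 N), for 1 s.
At the end, for the whole second after the job is handed in: The brass finial stands on its foot on the tile, foot centre within 20 mm of the ring's centre, upright within 10 degrees, let go and still; the black finial is within 15 mm and the bottle within 30 mm of where they started (all of step 2 and distance of black_finial from where it was at the start of the episode below 0.015 m and distance of patina_bottle from where it was at the start of the episode below 0.03 m); the robot touches nothing.
It fails at once if the brass finial falls over (tipped more than 60 degrees) (angle between brass_finial's own z axis and vertical above 1.05 rad).
It fails at once if the brass finial is dropped: let go over the tile with its foot more than 12 mm above it (contact force between the fingers and brass_finial below 0.01 N and horizontal distance between brass_finial and tile_centre below 0.06 m and z of brass_finial in the frame of tile_centre above 0.012 m).
It fails at once if the black finial is disturbed (moved 15 mm or more) (distance of black_finial from where it was at the start of the episode above 0.015 m).
It fails at once if the amber bottle is shifted (moved 30 mm or more) (distance of patina_bottle from where it was at the start of the episode above 0.03 m).
It also fails if it takes over 48 s, if anything falls off the work surface, if the arm or the gripper's body presses on something with over 40 N, if the wrist force passes 120 N, or if a joint passes its speed limit or range.

## Working session

There is one attempt and no reset: what is moved stays moved. The work goes in short steps, each a Python script; the robot and the scene stay as the last script left them, time stands still between calls to the robot, and variables do not carry over. Pictures are saved under pics/ and viewed, at most 10 in all, crops included, and the job is handed in when it is done.

```bash
mkdir -p pics; ls; python3 - <<'E'
from plant import bot
import cv2,json
for n in ("scene","top","wrist"):
    im=bot.camera(n); cv2.imwrite(f"pics/{n}0.png",im[:,:,::-1])
    c=bot.get_calibration(n); print(n,{k:(v.tolist() if hasattr(v,'tolist') else v) for k,v in c.items()})
print(bot.read_state())
E
```

```text
pics
scene {'fx': 505.9929682747195, 'fy': 505.9929682747195, 'cx': 274.46782429410285, 'cy': 213.887254132734, 'view': [[-0.034306719750496664, 0.9994039356759796, -0.00384997861332801, 31.76185600957879], [-0.665579506525726, -0.01997344141074732, 0.7460596371143414, 412.81878111626656], [0.7455380402587999, 0.028157325753232404, 0.6658680015840184, -1539.001784544379], [0.0, 0.0, 0.0, 1.0]]}
top {'fx': 399.0453783611986, 'fy': 399.0453783611986, 'cx': 273.7706764444765, 'cy': 207.83388050760752, 'view': [[0.0059022426499878025, -0.9993961167152831, 0.03424274267802702, -22.867664068898037], [0.9980240767370926, 0.008029351443757791, 0.06231750772027714, -670.5389330526284], [-0.06255482223437965, 0.03380726859427618, 0.9974687778599489, -822.7596353690748], [0.0, 0.0, 0.0, 1.0]]}
wrist {'fx': 322.1171690049682, 'fy': 322.1171690049682, 'cx': 280.8895991296949, 'cy': 204.75560657803524, 'T_tool_cam': [[-0.0006020386635258489, 0.958304342944597, 0.2857488824877041, 77.96111791951012], [0.9999993156073383, 0.0008635886477596377, -0.0007893031748975256, 0.12642925800099292], [-0.00100316215143064, 0.2857482117322373, -0.9583042070018924, -193.51544709184986], [0.0, 0.0, 0.0, 1.0]]}
{'t': 0.15, 'joint_pos': array([ 1.47707335e+00,  3.59239941e-01,  1.12627655e-02, -2.50070731e-04,
       -1.22412935e+00, -2.88088370e-01]), 'qvel': array([ 0.00097389, -0.00265667,  0.00303017,  0.00038144, -0.0006554 ,
        0.00255555]), 'tau': array([-1.01316680e-03, -5.83275747e+01,  2.93288022e+01,  7.00118959e+00,
        8.74546036e-03, -1.16936881e-04]), 'tcp_pos': array([251.38853408, 625.97660831, 190.22454925]), 'eef_rot': array([ 9.81824494e-01, -1.89789935e-01, -5.34501839e-05,  6.63417085e-04]), 'contact_force': array([ 1.04604938, -0.09277906,  0.21138875]), 'moment': array([7.81527967e-03, 1.12363032e-02, 2.37153063e-05]), 'finger_force': 0.0, 'width': 87.18491899954454}
```

View pics/top0.png

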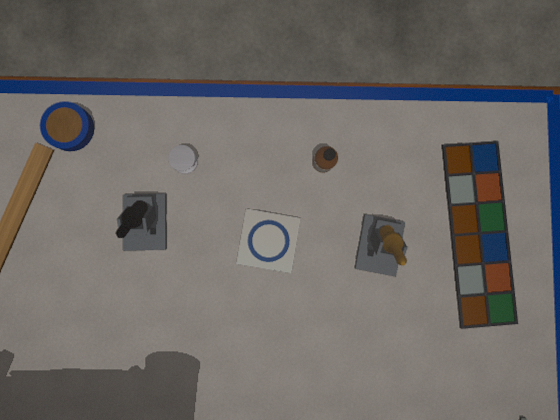

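View pics/scene0.png

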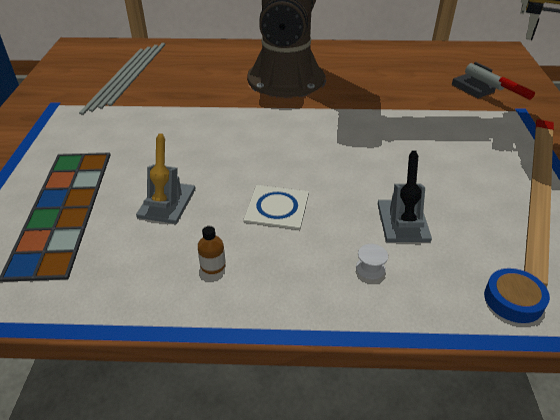

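The top view shows the brass finial at about (392,243), tip near (404,262), the tile ring centre at (268,241), the black finial at (135,216) and the bottle at (325,157). The scene view shows the brass tip at (161,136), the tile ring centre at (277,205) and the bottle at (210,250). I'll enlarge both views.

```bash
python3 - <<'E'
import cv2,numpy as np
t=cv2.imread("pics/top0.png");s=cv2.imread("pics/scene0.png")
a=cv2.resize(t[205:285,350:416],None,fx=6,fy=6,interpolation=cv2.INTER_CUBIC)
b=cv2.resize(s[127:227,134:200],None,fx=6,fy=6,interpolation=cv2.INTER_CUBIC)
o=np.zeros((600,792,3),np.uint8);o[:480,:396]=a;o[:,396:]=b
for k in range(0,600,60):
    cv2.line(o,(0,k),(8,k),(0,255,0),1);cv2.line(o,(396,k),(404,k),(0,255,0),1)
cv2.imwrite("pics/crop1.png",np.clip(o*1.6,0,255).astype(np.uint8))
# tile: ring by blue mask
for n,im,(x0,x1,y0,y1) in (("top",t,(236,300,208,272)),("scene",s,(250,305,188,222))):
    c=im[y0:y1,x0:x1].astype(int); m=((c[:,:,0]-c[:,:,2])>40).astype(np.uint8)
    cs,_=cv2.findContours(m,cv2.RETR_EXTERNAL,cv2.CHAIN_APPROX_NONE); k=max(cs,key=cv2.contourArea)
    e=cv2.fitEllipse(k);print(n,e[0][0]+x0,e[0][1]+y0,e[1])
# brass mask axis
for n,im,(x0,x1,y0,y1) in (("top",t,(350,416,205,285)),("scene",s,(134,200,127,227))):
    c=im[y0:y1,x0:x1].astype(int); m=((c[:,:,2]-c[:,:,0])>45)
    for y in range(y1-y0):
        w=np.where(m[y])[0]
        if len(w)and y%2==0: print(n,y+y0,w.min()+x0,w.max()+x0,end='; ')
    print()
E
```

```text
top 268.33007431030273 240.63094329833984 (39.74909973144531, 40.029075622558594)
scene 276.8159694671631 204.99879837036133 (25.804410934448242, 40.73506164550781)
top 227 390 391; top 233 393 393; top 235 389 398; top 237 386 400; top 239 384 401; top 241 384 402; top 243 385 402; top 245 393 402; top 247 395 401; top 249 397 400; top 251 399 401; top 253 400 402; top 255 403 403; top 257 401 404; top 259 399 405; top 261 399 405; top 263 400 405; top 265 403 403; 
scene 133 159 161; scene 135 158 162; scene 137 157 163; scene 139 156 164; scene 141 156 164; scene 143 156 164; scene 145 156 164; scene 147 156 164; scene 149 156 164; scene 151 156 164; scene 153 156 163; scene 155 156 163; scene 157 156 163; scene 159 156 163; scene 161 156 163; scene 163 156 163; scene 165 155 163; scene 167 153 165; scene 169 151 167; scene 171 150 168; scene 173 150 168; scene 175 150 168; scene 177 150 168; scene 179 151 168; scene 181 153 166; scene 183 153 165; scene 185 155 164; scene 187 155 163; scene 189 155 163; scene 191 155 163; scene 193 155 163; scene 195 153 164; scene 197 152 165; scene 199 152 165;
```

View pics/crop1.png

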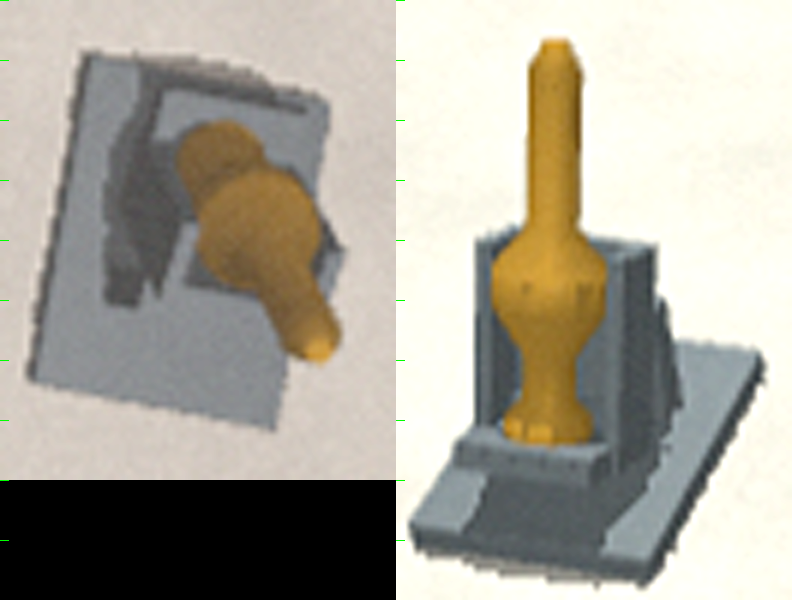

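```bash
cat > h.py <<'E'
import numpy as np,cv2
from scipy.optimize import least_squares
from scipy.spatial.transform import Rotation as R
from plant import bot
def view(n,st=None):
    c=bot.get_calibration(n)
    if n!="wrist": return c,np.array(c["view"])
    T=np.eye(4);T[:3,:3]=R.from_quat(st["eef_rot"]).as_matrix();T[:3,3]=st["tcp_pos"]
    return c,np.linalg.inv(T@np.array(c["T_tool_cam"]))
def proj(cv,P):
    c,V=cv;p=V[:3,:3]@np.asarray(P,float)+V[:3,3]
    return np.array([c["cx"]+c["fx"]*p[0]/-p[2],c["cy"]-c["fy"]*p[1]/-p[2]])
def tri(obs):   # obs: list of (view,px)
    return least_squares(lambda P:np.concatenate([proj(v,P)-u for v,u in obs]),[550,0,20]).x
def axis(a,b): # azimuth a, lean b
    return np.array([np.cos(a)*np.sin(b),np.sin(a)*np.sin(b),np.cos(b)])
def fit(obs):   # obs: (view,s,px) ; s mm up the finial axis
    f=lambda q:np.concatenate([proj(v,q[:3]+s*axis(q[3],q[4]))-u for v,s,u in obs])
    return least_squares(f,[600,-200,36,np.pi,.436])
E
python3 - <<'E'
from h import *
t,s=view("top"),view("scene")
print("tile",tri([(t,(268.33,240.63)),(s,(276.82,205.0))]))
r=fit([(t,138,(403.2,262.6)),(t,53,(393,242.5)),(s,138,(160.1,134)),(s,53,(159.1,173.5)),(s,6,(158.6,198))])
print("fin",r.x,np.degrees(r.x[3:]),r.fun.round(1))
q=[r.x[0],r.x[1],12]
# yaw of board from top corners at z=12
def atz(v,u,z): return least_squares(lambda P:proj(v,[P[0],P[1],z])-u,[550,0]).x
C=[atz(t,(350+a/6-.4,205+b/6-.4),12) for a,b in((85,52),(28,380),(275,430),(330,100))]
C=np.array(C);print(C.round(1),C.mean(0)); d=C[1]-C[0]+C[2]-C[3]; print(np.degrees(np.arctan2(d[1],d[0])))
print("bottle",atz(t,(322,163),20),"black tip",proj(t,[0,0,0])[:0])
E
```

```text
tile [601.21143442  -6.74208874   8.41813347]
fin [ 6.21961976e+02 -2.53743382e+02  3.54055627e+01  2.94308393e+00
  4.23412163e-01] [168.62628801  24.25972994] [-0.2  0.2 -0.9 -0.2 -0.5 -0.3 -0.4  1.3 -0.3 -1.4]
[[ 661.1 -212.5]
 [ 544.2 -191.1]
 [ 526.8 -279.6]
 [ 644.5 -301.2]] [ 594.13636255 -246.1064146 ]
169.62177951105437
bottle [ 767.83606916 -121.05284676] black tip []
```

```bash
cat >> h.py <<'E'
F=np.array([622,-253.7,35.5]);AZ,LE=np.radians(169.3),np.radians(24.8)
TILE=np.array([601.2,-6.7,8.2])
def ori(a,az,flip): # tool z=-a, y horizontal perpendicular to lean plane
    y=np.array([-np.sin(az),np.cos(az),0])*flip; z=-np.asarray(a)
    return R.from_matrix(np.column_stack([np.cross(y,z),y,z])).as_quat()
E
python3 - <<'E'
from h import *
a=axis(AZ,LE)
for f in(1,-1):
    o=ori(a,AZ,f)
    for S in(206,86): print(f,S,bot.solve_ik(list(F+S*a),list(o)))
    for dz in(100,0): print(f,'place',bot.solve_ik(list(TILE+[0,0,86+dz]),list(ori([0,0,1],AZ,f))))
E
```

```text
1 206 [-0.03946537 -0.07299564 -0.56231458  0.1011912  -0.65524236  1.35658846]
1 86 [-0.05956857  0.13136888 -0.65014408  0.15029184 -0.36327087  1.31461741]
1 place [ 0.31353954  0.23634204 -0.15267809  0.         -1.18177619  1.07050655]
1 place [ 0.31353954  0.31732607 -0.28464783  0.         -0.96882242  1.07050655]
-1 206 [-0.03946537 -0.07299564 -0.56231458  0.1011912  -0.65524236 -1.78500419]
-1 86 [-0.05956857  0.13136888 -0.65014408  0.15029184 -0.36327087 -1.82697524]
-1 place [ 0.31353954  0.23634204 -0.15267809  0.         -1.18177619 -2.0710861 ]
-1 place [ 0.31353954  0.31732607 -0.28464783  0.         -0.96882242 -2.0710861 ]
```

```bash
python3 - <<'E'
from h import *
p=bot.read_state()["tcp_pos"]; bot.line_to([p[0],p[1],290])
a=axis(AZ,LE)
bot.move_ptp(list(F+206*a),list(ori(a,AZ,1)))
bot.pause(.3)
st=bot.read_state();im=bot.camera("wrist");print(st["t"],st["tcp_pos"],F+206*a)
v=view("wrist",st)
for s in(0,53,74,128,138): print(s,proj(v,F+s*a))
cv2.imwrite("pics/w1.png",im[:,:,::-1]); np.save("w1.npy",np.r_[st["tcp_pos"],st["eef_rot"]])
E
```

```text
4.4167 [ 537.23262411 -237.47611887  222.48387824] [ 537.09524935 -237.65708082  222.50216058]
0 [280.53617668 173.2819351 ]
53 [280.52663217 182.5598648 ]
74 [280.52204699 187.01697061]
128 [280.50725227 201.3984606 ]
138 [280.50389584 204.66114422]
```

View pics/w1.png

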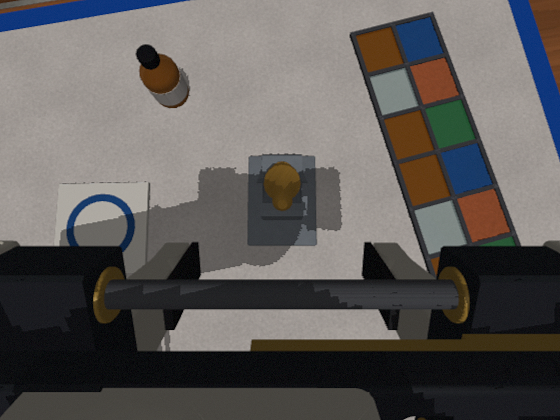

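The wrist view shows the stem tip at (282,205) and the belly at (282,183). The prediction was (280.5,204.7) and (280.5,182.6), so I'll shift about 1 mm sideways and grasp.

```bash
python3 - <<'E'
from h import *
a=axis(AZ,LE); F1=F+1.2*np.array([-np.sin(AZ),np.cos(AZ),0])
bot.line_to(list(F1+86*a),120); print(bot.read_state()["contact_force"])
bot.move_gripper(14,35); st=bot.read_state(); print(st["t"],st["width"],st["finger_force"],st["contact_force"],st["tcp_pos"]-F1-86*a)
bot.line_to(list(F1+(86+45)*a),60); st=bot.read_state(); print(st["width"],st["finger_force"],st["contact_force"])
p=F1+131*a+[0,0,70]; bot.line_to(list(p),120)
st=bot.read_state(); print(st["t"],st["width"],st["finger_force"],st["contact_force"],st["moment"])
for n in("scene","wrist"): cv2.imwrite(f"pics/{n}2.png",bot.camera(n)[:,:,::-1])
E
```

```text
[-0.4135764  -0.59542484 -0.37696108]
6.7667 15.982009971124516 35.001602615229785 [-0.28388767  1.26604526  0.61288444] [ 0.03804592  0.04552266 -0.00698849]
16.460380772018784 34.998425734229386 [ 0.74491103 -0.16848593 -3.81217449]
8.4 15.69518229417072 34.9984563421458 [-0.42640207 -0.35135275 -4.63236813] [0.36886714 2.19330831 0.01028914]
```

```bash
python3 - <<'E'
from h import *
P=TILE+[0,0,86+60]; o=list(ori([0,0,1],AZ,1))
st=bot.read_state(); mid=[TILE[0],TILE[1],max(st["tcp_pos"][2],P[2])]
bot.line_to(mid,100,o); bot.line_to(list(P),100); bot.pause(.5)
st=bot.read_state(); print(st["t"],st["tcp_pos"],st["width"],st["finger_force"],st["contact_force"])
s=bot.camera("scene");t=bot.camera("top");cv2.imwrite("pics/s3.png",s[:,:,::-1]);cv2.imwrite("pics/t3.png",t[:,:,::-1])
o=np.zeros((600,800,3),np.uint8)
o[:,:480]=cv2.resize(s[110:230,230:326],None,fx=5,fy=5,interpolation=cv2.INTER_CUBIC)
o[:320,480:]=cv2.resize(t[200:264,236:300],None,fx=5,fy=5)
cv2.imwrite("pics/c3.png",np.clip(o[:,:,::-1]*1.5,0,255).astype(np.uint8))
v=view("scene")
for k in(0,53,74):print(k,proj(v,TILE+[0,0,60+k]))
E
```

```text
12.3833 [601.24643914  -6.70557269 154.33223461] 15.830594564454206 34.99847796745598 [-0.4996173  -0.03256188 -4.11821016]
0 [276.48978204 183.06607813]
53 [276.45821585 162.18525972]
74 [276.4450899  153.50253645]
```

View pics/c3.png

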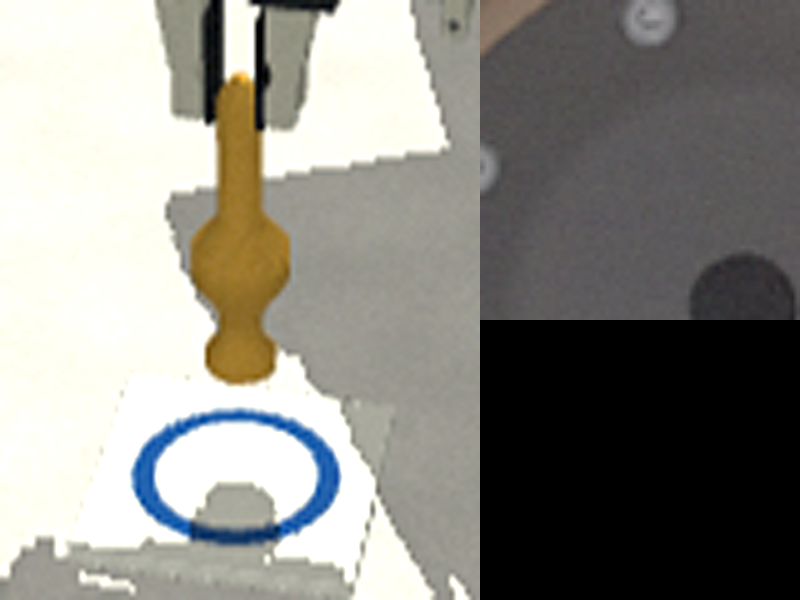

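```bash
python3 - <<'E'
import cv2,numpy as np
c=cv2.imread("pics/s3.png").astype(int); m=((c[:,:,2]-c[:,:,0])>40)
for y in range(130,215,2):
    w=np.where(m[y,240:315])[0]
    if len(w): print(y,w.min()+240,w.max()+240,end='; ')
E
```

```text
130 273 280; 132 273 280; 134 273 280; 136 273 281; 138 274 281; 140 274 281; 142 274 281; 144 274 281; 146 274 281; 148 274 281; 150 274 281; 152 273 282; 154 271 284; 156 269 286; 158 268 287; 160 268 287; 162 268 287; 164 268 287; 166 269 286; 168 270 285; 170 272 283; 172 274 282; 174 274 281; 176 274 282; 178 272 284; 180 271 284; 182 271 284; 184 272 283; 186 276 280;
```

The scene view shows the finial hanging upright over the ring: axis at column 277, belly at row 161, foot bottom at about row 186. I'll use the wrist view to check fore-aft tilt and height.

```bash
python3 - <<'E'
from h import *
st=bot.read_state();w=bot.camera("wrist");v=view("scene");vw=view("wrist",st)
cv2.imwrite("pics/w4.png",np.clip(cv2.resize(w[100:300,180:380],None,fx=3,fy=3,interpolation=cv2.INTER_CUBIC)[:,:,::-1]*1.7,0,255).astype(np.uint8))
for lab,P in(("rim",[15,0,60]),("rimback",[-15,0,60]),("belly",[0,0,113]),("tip",[0,0,198])):
    print(lab,proj(v,TILE+P),proj(vw,TILE+P))
print("foot centre w",proj(vw,TILE+[0,0,60]),"tile",proj(vw,TILE))
E
```

```text
rim [276.25991176 187.61664304] [277.18079245 182.94756608]
rimback [276.71478708 178.61182661] [283.40331525 214.47738882]
belly [276.45821585 162.18525972] [280.27554273 218.09518555]
tip [276.4027129  125.47044993] [280.09371241 274.5370901 ]
foot centre w [280.33724733 198.94147499] tile [280.38534399 184.01180213]
```

View pics/w4.png

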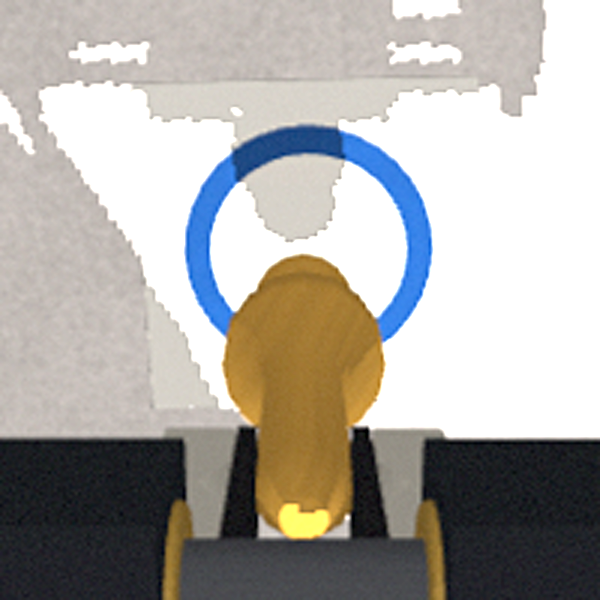

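The wrist view shows the belly at (281,218), tip at (281,273) and ring centre at (282.7,182.3). All are within about 2 px of the upright prediction. I'll lower it until it touches the tile.

```bash
python3 - <<'E'
from h import *
p=bot.read_state()["tcp_pos"].copy(); p[:2]=TILE[:2]
p[2]-=51; bot.line_to(list(p),80); bot.pause(.4)
b=np.mean([bot.read_state()["contact_force"][2] for _ in range(3)]); print("base",b)
for i in range(24):
    p[2]-=.7; bot.line_to(list(p),15); bot.pause(.08); f=bot.read_state()["contact_force"][2]; print(round(p[2],1),round(f,1),end='; ')
    if f-b>6: break
st=bot.read_state();print("\n",st["t"],st["tcp_pos"],st["contact_force"])
cv2.imwrite("pics/s5.png",bot.camera("scene")[:,:,::-1])
E
```

```text
base -4.068726540136694
102.5 -2.9; 101.8 -4.2; 101.1 -4.8; 100.4 -4.7; 99.7 -4.6; 99.0 -4.3; 98.3 -3.9; 97.6 -3.8; 96.9 -4.5; 96.2 -3.9; 95.5 -3.8; 94.8 -3.9; 94.1 -2.7; 93.4 4.1; 
 18.3833 [601.69842333  -6.69494569  94.0611363 ] [-0.55196049  0.12381067  4.14233988]
```

```bash
python3 - <<'E'
from h import *
p=bot.read_state()["tcp_pos"]; 
bot.line_to([p[0],p[1],94.0],10)
bot.move_gripper(14,5); bot.pause(.2)
bot.move_gripper(60); bot.pause(.3); st=bot.read_state(); print(st["t"],st["width"],st["finger_force"])
bot.line_to([p[0],p[1],260],100); bot.pause(2)
print(bot.read_state()["t"],bot.read_state()["contact_force"])
st=bot.read_state();s=bot.camera("scene");w=bot.camera("wrist");v=view("scene")
o=np.zeros((600,800,3),np.uint8)
o[:,:480]=cv2.resize(s[130:250,230:326],None,fx=5,fy=5,interpolation=cv2.INTER_CUBIC)
o[:360,480:]=cv2.resize(w[60:285,180:380],(320,360))
cv2.imwrite("pics/c6.png",np.clip(o[:,:,::-1]*1.4,0,255).astype(np.uint8))
for P in([15,0,0],[0,0,53],[0,0,138]):print(proj(v,TILE+P))
E
```

```text
20.2833 60.132601834405705 0.0
24.0917 [0.44447118 0.92048701 0.04676143]
[276.30206465 209.67655593]
[276.49379256 185.71900938]
[276.44254783 151.82097653]
```

View pics/c6.png

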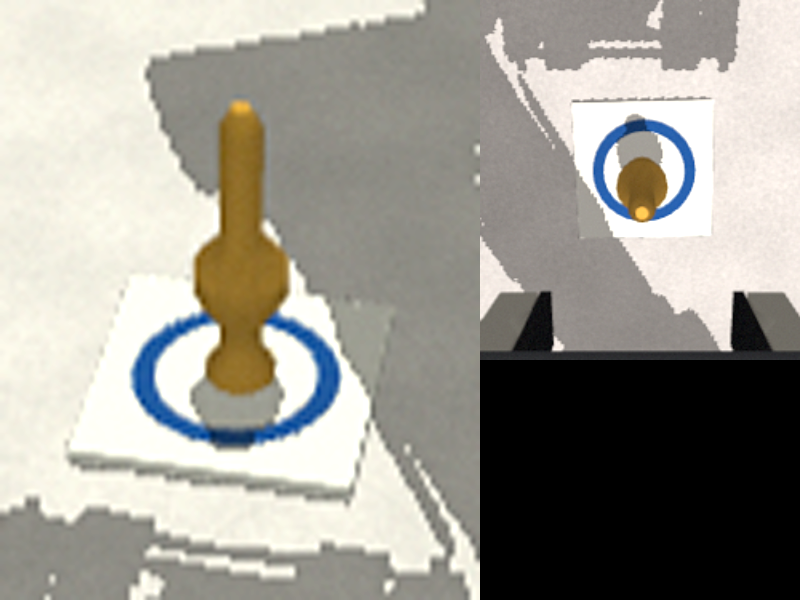

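The finial stands upright in the ring after the two-second wait. The scene view puts its tip at (278,151), its belly at (278,184) and the foot rim at row 209, against predicted rows 152, 186 and 210. The arm is clear, so I'll hand it in.

```bash
python3 -c "
from plant import bot
print(bot.close_job())"
```

```text
the job is handed in; nothing more can be done
None
```

The brass finial stands upright on its foot inside the blue ring, let go and steady over the two-second wait; the arm never went near the black finial or the bottle (not re-measured afterwards), and I handed the job in at about 24 s, with no verdict returned.

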